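# Load the link arms into the welding jig

### The arm

A 7-joint arm with a two-finger parallel gripper is mounted at the origin on a cart in front of the work surface, level with it; the furniture and walls round the work are solid. World frame = base frame: x ahead of the robot, y to its left, z up, the work surface at z = 0. Lengths are in mm, angles in rad, forces in N, time in s.
With the tool pointing down it reaches from about 400 to 900 mm from the base axis. Payload 5.5 kg.
Tool frame: the origin (TCP) lies midway between the tips of the shut fingers; the grasp point (between the pads) lies 19 mm behind it (manip.pinch_z is the z of the grasp point in the tool frame, in mm); z points along the fingers, y is the line along which they close (so a half turn about z gives the same grasp; the last joint's range is limited). The gripper opens to 92 mm and grips with 3 to 60 N. Pads are 19 mm wide; open, the fingers measure 130 mm over their backs; the gripper's body (75 mm by 190 mm) begins 47 mm behind the grasp point.
Start: joints at [-1.07, 0.501, -0.427, 1.55, 0.221, 1.138, -0.21], TCP at [153.079, 631.717, 226.729] pointing down, gripper open.
Joint ranges: [-2.88, 2.88], [-0.31, 2.03], [-1.54, 1.56], [0.2, 2.42], [-1.41, 4.55], [0.19, 2.02], [-2.57, 2.57]. Speed limits (rad/s): [2.57, 2.57, 3.14, 3.14, 3.14, 3.14, 3.14].

### API

Orientations are given as a unit quaternion [x, y, z, w].
In Python, from station import manip gives the robot as it stands.
- The arm moves only by the tool step_arm, never from a script. Its argument "commands" is a list of rows, each a list of 7 numbers: the gripper command: -1 is fully open, 1 is shut, values between are in proportion, then the shift along the tool's x, y, z in m, then the turn, a rotation vector about the tool's x, y, z in rad. A call has 1 to 10 rows; each row shifts and turns the commanded pose from where the row before left it, along the tool's axes as they then stand; what a row does not reach is not made up. A row lasts 1/12 s, in which the tool goes at most 41.7 mm and 7.16 degrees, less where a joint would pass 70% of its speed; a pose out of reach is approached as far as the arm can. A call is refused whole if a number of a shift passes 0.0417 or a number of a turn 0.125, either way. A call with a gripper value outside its range is refused whole. The fingers move at their own pace and stop on an object; the grip force is fixed at half the most. Time passes only in rows, so rows that do not move let the fingers close. It gives the time, the measured TCP pose, the force, the opening and the grip force at its end, in the units of the state.
- manip.state(): the state, without advancing time (a new reading comes with each control period).
- manip.grab_frame(name): name is "scene" or "top"; returns a dict with "color" (480x640x3 uint8, blue, green, red), "depth" (480x640 float32, mm along the optical axis (not along the pixel's ray), 0 where there is no reading), "intrinsics" (3x3 intrinsics, pixels), "rvec" (rotation vector, rad) and "tvec" (3), from world to camera coordinates, as OpenCV has them. Camera axes: x right, y down, z forward; pixel columns grow to the right and rows downward; lengths in mm; the calibration is good to about 2 mm. A picture is of the moment at which its call begins.
- manip.job_done(): hands the job in; it is judged then, once.
The state is a dict: "clock": time; "qpos": joint angles; "joint_velocities": joint speeds; "joint_efforts": joint torques, N m; "ee_pos": TCP position; "tcp_rot": TCP orientation; "wrist_force": force on the tool from outside, world axes, zero at the start; "torque": the same for the moment, N m; "width": finger opening in mm; "finger_force": force on a finger pad.
Only numpy, scipy, OpenCV 4.12 (cv2) and the standard library are available. Lean on these libraries where they do the work, as an engineer would, in place of code of your own. Each camera call takes 0.05 s, during which the arm holds its last target. There are 200 camera calls.

### The job

Draw back the jig's keeper bar all the way, then take every link arm out of the rack and lay them in the jig, one to a lane, each with its square eye pushed fully home under the blue bridge (an arm held by its eye cannot go in there, so set it down and take it by the shank). Finally slide the keeper fully shut behind the arms and let go; leave the tape measure, the magnet and the try square where they are.

Things in the scene. Friction and masses are not known exactly. Their poses are not given: they have to be found in the camera images.
- jig: Welding jig, fixed: dark steel base plate 230 (x) x 224 (y) x 10 mm, origin on the table under its centre, x roughly away from the robot. Three lanes along x, 46 mm wide, at jig y = +75, 0, -75 mm. Beyond the lane walls (from x = -38 mm on) the plate is open but for the keeper and two guide strips 18 mm high at y = +-106 mm.
- bridge_front (a point): Middle of the blue bridge's rear edge, at its underside: jig x = -63 mm, 34 mm above the table. The bridge (8 mm thick) covers the lanes from here to the end stop at x = -105 mm; lane walls, 34 mm high, run from x = -105 to -38 mm. An arm goes in eye to jig -x: lower the eye between the walls just behind the bridge, slide it to -x along the plate until it meets the stop.
- keeper (a joint): Keeper slide, m: 0 = shut, 0.060 = drawn all the way back (towards jig +x). Stays where it is left; moves with about 1.5 N plus 6 N per m/s. An aluminium bar 14 (x) x 202 (y) mm across all lanes, 12 to 30 mm above the table; shut, its inner face is at jig x = +33 mm, 3 mm behind the tails of arms that are home.
- keeper_grip (a point): Grip height on the keeper's red upright handle, which is 24 mm along jig x, 18 mm along jig y, stands on the middle of the keeper bar and reaches from 30 to 66 mm above the table; this point is on its axis 50 mm above the table.
- rack: Grey parts rack, fixed, x roughly away from the robot. Origin on the table in front of it: the body lies at rack x = +34 to +136 mm, y = -118 to +118 mm, under a flat roof (underside 27, top 33 mm up); floor 4 mm up, from x = +28 mm. Lanes along x, 30 mm wide, at y = +80, 0, -80 mm, open at -x only, hold the shanks; the eyes stick out. Draw an arm out about 100 mm to -x.
- lane_0_home (a point): Where the centre of the eye (half-way up) of an arm fully home lies in the lane at jig y = +75 mm: jig x = -85 mm, 19 mm above the table. Axes as the jig's.
- lane_1_home (a point): Where the centre of the eye (half-way up) of an arm fully home lies in the lane at jig y = 0 mm: jig x = -85 mm, 19 mm above the table. Axes as the jig's.
- lane_2_home (a point): Where the centre of the eye (half-way up) of an arm fully home lies in the lane at jig y = -75 mm: jig x = -85 mm, 19 mm above the table. Axes as the jig's.
- link_0_mid (a point): Centre (mid-length, half-way up) of a steel-coloured link arm, 135 mm long, 18 mm thick: a square eye 40 x 40 mm with a black rubber bush (its x = -67.5 to -27.5 mm) and a straight shank 20 mm wide (x = -27.5 to +67.5 mm). x runs from the eye to the tail, z up. About 0.16 kg, balancing 10 mm to the eye's side of this point. It may be absent.
- link_0_head (a point): Centre of the same arm's eye, half-way up, 47.5 mm from the mid point towards its -x.
- link_1_mid (a point): Centre (mid-length, half-way up) of a steel-coloured link arm, 135 mm long, 18 mm thick: a square eye 40 x 40 mm with a black rubber bush (its x = -67.5 to -27.5 mm) and a straight shank 20 mm wide (x = -27.5 to +67.5 mm). x runs from the eye to the tail, z up. About 0.16 kg, balancing 10 mm to the eye's side of this point. It may be absent.
- link_1_head (a point): Centre of the same arm's eye, half-way up, 47.5 mm from the mid point towards its -x.
- link_2_mid (a point): Centre (mid-length, half-way up) of a steel-coloured link arm, 135 mm long, 18 mm thick: a square eye 40 x 40 mm with a black rubber bush (its x = -67.5 to -27.5 mm) and a straight shank 20 mm wide (x = -27.5 to +67.5 mm). x runs from the eye to the tail, z up. About 0.16 kg, balancing 10 mm to the eye's side of this point. It may be absent.
- link_2_head (a point): Centre of the same arm's eye, half-way up, 47.5 mm from the mid point towards its -x.
- tape_mid (a point): Centre of the yellow tape measure, 39 x 77 x 66 mm, to be left alone.
- magnet_mid (a point): Centre of the red arrow-shaped welding magnet, 70 x 84 x 16 mm, to be left alone.
- square_mid (a point): Centre of the steel try square, 116 x 75 x 14 mm, to be left alone.

How it is judged (in metres and radians):
On the way, in this order (a step that is already met when the one before it is completed fails the run):
1. the keeper is drawn back all the way (value of joint keeper above 0.05 m), for 0.2 s.
2. every arm is home in a lane, eye under the bridge ((distance between link_0_head and lane_0_home below 0.01 m or distance between link_0_head and lane_1_home below 0.01 m or distance between link_0_head and lane_2_home below 0.01 m) and angle between the x axis of each of link_0_mid, link_1_mid, link_2_mid and the x axis of jig, either way round below 0.15 rad and (distance between link_1_head and lane_0_home below 0.01 m or distance between link_1_head and lane_1_home below 0.01 m or distance between link_1_head and lane_2_home below 0.01 m) and (distance between link_2_head and lane_0_home below 0.01 m or distance between link_2_head and lane_1_home below 0.01 m or distance between link_2_head and lane_2_home below 0.01 m)), for 0.2 s.
At the end, for the whole second after the job is handed in: Keeper within 5 mm of shut; the eye centre of every arm present within 10 mm of a lane's home point, the arm within 0.15 rad of the lane's direction and at rest (all of step 2 and value of joint keeper below 0.005 m and linear speed of each of link_0, link_1, link_2 below 0.02 m/s); the robot touches nothing.
It fails at once if the tape measure is pushed more than 25 mm (distance of tape_mid from where it was at the start of the episode above 0.025 m).
It fails at once if the magnet is pushed more than 25 mm (distance of magnet_mid from where it was at the start of the episode above 0.025 m).
It fails at once if the try square is pushed more than 25 mm (distance of square_mid from where it was at the start of the episode above 0.025 m).
Of link_0, link_1, link_2 only 2 to 3 are there at a start; the rules pass over those that are not, and their reading is None.
At some moment in a run one of link_0, link_1, link_2 may be knocked a few centimetres aside while the robot is not near it.
Once in a run the grip may slacken for a moment while it holds something.
It also fails if it takes over 210 s, if anything falls off the work surface, if the arm or the gripper's body presses on something with over 40 N, if the wrist force passes 120 N, or if a joint passes its speed limit or range.

## Working session

There is one attempt and no reset: what is moved stays moved. The work goes in short steps, Python scripts to look and compute and a tool call to move; the robot and the scene stay as the last step left them, time stands still between calls to the robot, and variables do not carry over. Pictures are saved under pics/ and viewed, at most 14 in all, crops included, and the job is handed in when it is done.

Besides the shell and the picture viewer there is one more tool, called after ">>>" as name(argument=value, ...), one argument or row to a line, values as JSON. step_arm: Moves the arm, as the interface text tells. Its arguments: {"type":"object","properties":{"commands":{"type":"array","items":{"type":"array","items":{"type":"number"}}}},"required":["commands"]}

```bash
ls; mkdir -p pics
cat > h.py <<'E'
import numpy as np, cv2
from scipy.spatial.transform import Rotation as R
from station import manip
def ray(f,u,v,z):
    """pixel -> world point on plane height z (mm)"""
    M=cv2.Rodrigues(np.array(f["rvec"],float))[0]; t=np.array(f["tvec"],float).ravel()
    c=-M.T@t; d=M.T@np.linalg.inv(np.array(f["intrinsics"]))@np.array([u,v,1.])
    return c+d*(z-c[2])/d[2]
def cloud(f):
    """world xyz per pixel from depth"""
    K=np.array(f["intrinsics"]);M=cv2.Rodrigues(np.array(f["rvec"],float))[0]; t=np.array(f["tvec"],float).ravel()
    v,u=np.mgrid[:480,:640]; D=f["depth"]
    P=np.stack([(u-K[0,2])/K[0,0]*D,(v-K[1,2])/K[1,1]*D,D],-1)
    return (P-t)@M
def st():
    s=manip.state(); r=R.from_quat(s["tcp_rot"]); m=r.as_matrix()
    print("t",round(s["clock"],2),"tcp",np.round(s["ee_pos"],1),"x",m[:,0].round(3),"y",m[:,1].round(3),"z",m[:,2].round(3),"w",np.round(s["width"],1),"F",np.round(s["wrist_force"],1),"ff",np.round(s["finger_force"],1))
    return s
E
python3 - <<'E'
from h import *
st(); print(manip.pinch_z, manip.state()["qpos"])
for n in("scene","top"):
    f=manip.grab_frame(n); cv2.imwrite(f"pics/{n}0.png",f["color"]); np.savez(f"{n}0.npz",**f)
    M=cv2.Rodrigues(np.array(f["rvec"],float))[0]; print(n,(-M.T@np.array(f["tvec"],float).ravel()).round(),M[2].round(2))
E
```

```text
pics
t 0.0 tcp [153.  631.  225.7] x [-0.972  0.235  0.   ] y [ 0.235  0.972 -0.002] z [-0.    -0.002 -1.   ] w 91.9 F [0.1 0.1 0.2] ff 0.0
-18.8 [-1.06979839  0.5018636  -0.42677982  1.55144721  0.22083298  1.13829725
 -0.21029037]
scene [ 126. -796.  879.] [ 0.35  0.64 -0.68]
top [ 411.  -31. 1473.] [ 0.1   0.01 -1.  ]
```

View pics/top0.png

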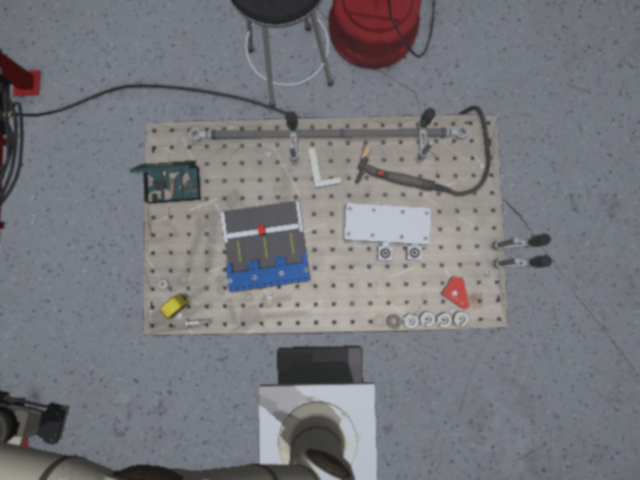

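View pics/scene0.png

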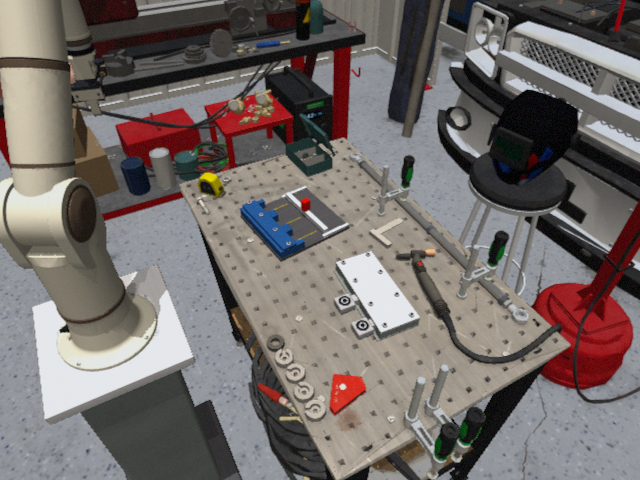

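The top view shows two arms: eyes at (386,253) and (414,253) in rack lanes 0 and -80. The lane at +80 is empty. The jig is at about (265,245) with its keeper handle at (262,230). The tape is at (174,306), the magnet at (457,292) and the square at (320,170).

```bash
cat > m.py <<'E'
from h import *
def rect(f,mask,z):
    n,l,s,_=cv2.connectedComponentsWithStats(mask.astype(np.uint8)); k=1+np.argmax(s[1:,4]); 
    c=cv2.findContours((l==k).astype(np.uint8),cv2.RETR_EXTERNAL,cv2.CHAIN_APPROX_NONE)[0][0][:,0]
    p=np.array([ray(f,u,v,z)[:2] for u,v in c],np.float32)
    r=cv2.minAreaRect(p); return r,cv2.boxPoints(r).round(1),s[k,4]
E
python3 - <<'E'
from m import *
f=np.load("top0.npz"); h=cv2.cvtColor(f["color"],cv2.COLOR_BGR2HSV); H,S,V=[h[...,i].astype(int) for i in range(3)]
C=cloud(f); X=C[...,0];Y=C[...,1];Z=C[...,2]
uu=np.arange(640)[None]+0*H; vv=np.arange(480)[:,None]+0*H
box=lambda a,b,c,d:(uu>a)&(uu<b)&(vv>c)&(vv<d)
bl=(H>100)&(H<125)&(S>120)&box(210,330,190,310)
print("bridge",rect(f,bl,42), "Z",np.median(Z[bl]))
print("jigall base 10",rect(f,box(215,315,195,300)&((V<110)|bl|((S<40)&(V>170))),20))
wh=(S<45)&(V>170)&box(330,440,195,245)
print("rack",rect(f,wh,33),"Z",np.median(Z[wh]))
red=((H<8)|(H>172))&(S>130)&box(250,275,220,240)
print("handle",rect(f,red,66),np.median(Z[red]))
for a in((372,400),(400,430)):
    e=box(*a,244,266)&(Z>12)
    ys,xs=np.nonzero(box(*a,246,264)&(V<70))
    print("bush",a,ray(f,xs.mean(),ys.mean(),22).round(1),len(xs)); m=e
    print("eye",rect(f,m,22) if m.sum() else None)
kb=(S<45)&(V>170)&box(222,300,220,245)
print("keeper bar",rect(f,kb&(uu<252),30),rect(f,kb&(uu>272),30))
print("table Z",np.median(Z[box(330,345,260,320)]))
cv2.imwrite("pics/a.png",cv2.resize(f["color"][190:310,210:450],None,fx=3.3,fy=3.3,interpolation=cv2.INTER_CUBIC))
E
```

```text
bridge (((461.1224670410156, 126.82818603515625), (73.83998107910156, 217.88552856445312), 7.1144185066223145), array([[411. , 230.4],
       [438. ,  14.2],
       [511.3,  23.3],
       [484.3, 239.5]], dtype=float32), np.int32(1593)) Z 40.149006666639664
jigall base 10 (((493.4468078613281, 135.07376098632812), (153.63548278808594, 228.29676818847656), 5.39802885055542), array([[406.2, 241.5],
       [427.7,  14.2],
       [580.7,  28.7],
       [559.2, 255.9]], dtype=float32), np.int32(3820))
rack (((584.5989379882812, -219.1205596923828), (260.4136962890625, 109.54279327392578), 85.52491760253906), array([[ 519.8, -344.7],
       [ 629. , -353.2],
       [ 649.4,  -93.6],
       [ 540.2,  -85. ]], dtype=float32), np.int32(3129)) Z 32.51955879064165
handle (((575.0764770507812, 140.41146850585938), (24.638639450073242, 14.220458984375), 8.839832305908203), array([[561.8, 145.5],
       [564. , 131.5],
       [588.3, 135.3],
       [586.2, 149.3]], dtype=float32), np.int32(49)) 65.16053785812198
bush (372, 400) [nan nan nan] 0
eye (((509.133544921875, -197.62074279785156), (38.768
[... 331 characters left out ...]
 488.3, -296.5],
       [ 527.6, -297.9],
       [ 529. , -259.2],
       [ 489.7, -257.8]], dtype=float32), np.int32(218))
keeper bar (((566.7215576171875, 218.8531036376953), (86.09686279296875, 50.347530364990234), 69.12786102294922), array([[527.9, 187.6],
       [574.9, 169.7],
       [605.6, 250.1],
       [558.5, 268. ]], dtype=float32), np.int32(157)) (((585.6773681640625, 74.6214599609375), (15.30131721496582, 76.41153717041016), 11.868414878845215), array([[570.3, 110.4],
       [586. ,  35.7],
       [601. ,  38.8],
       [585.3, 113.6]], dtype=float32), np.int32(112))
table Z -0.6694385938746279<stdin>:16: RuntimeWarning: Mean of empty slice.
  ret = ret.dtype.type(ret / rcount)
```

View pics/a.png

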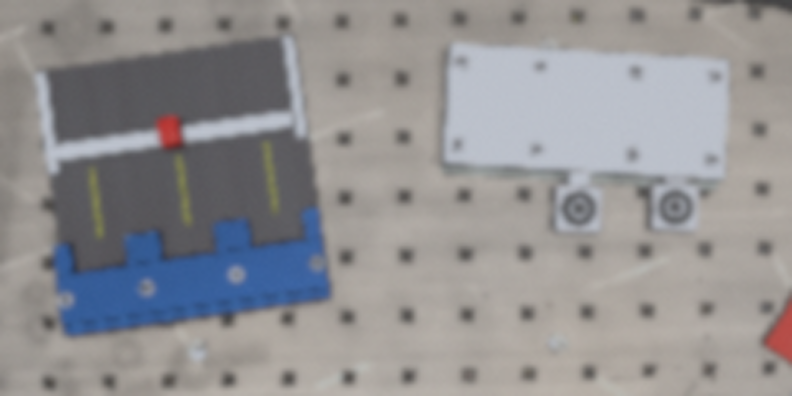

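The crop shows the jig with yellow lane marks at crop (95,205), (182,190) and (270,178). The keeper is shut, with its handle at (168,132). The rack is turned slightly the other way, with arm eyes at (578,208) and (675,208).

Run:
```python
from m import *
f=np.load("top0.npz"); h=cv2.cvtColor(f["color"],cv2.COLOR_BGR2HSV); H,S,V=[h[...,i].astype(int) for i in range(3)]
C=cloud(f);Z=C[...,2]
uu=np.arange(640)[None]+0*H; vv=np.arange(480)[:,None]+0*H
box=lambda a,b,c,d:(uu>a)&(uu<b)&(vv>c)&(vv<d)
ye=(H>20)&(H<38)&(S>60)&box(228,300,228,265)
for lo,hi in((230,250),(255,275),(280,298)):
    ys,xs=np.nonzero(ye&(uu>lo)&(uu<hi)); w=S[ys,xs].astype(float)
    p=np.array([ray(f,a,b,10)[:2] for a,b in zip(xs,ys)]); 
    l=cv2.fitLine(p.astype(np.float32),cv2.DIST_L2,0,.01,.01).ravel(); print("yellow",len(p),p.mean(0).round(1),p[:,0].min().round(),p[:,0].max().round(),np.degrees(np.arctan(l[1]/l[0])).round(1))
m=box(335,440,198,250)&(Z>28)&(Z<38); print("rack",rect(f,m,33))
for a in((374,398),(404,426)):
    e=box(*a,246,262)&(Z>12)&(Z<30); P=C[e]; print(P.mean(0).round(1),np.median(P[:,2]).round(1))
f=np.load("scene0.npz"); h=cv2.cvtColor(f["color"],cv2.COLOR_BGR2HSV); H,S,V=[h[...,i].astype(int) for i in range(3)];C=cloud(f)
e=box(295,315,192,215)&((H<8)|(H>172))&(S>130); P=C[e]; print("handle scene",P.mean(0).round(1),P.min(0).round(),P.max(0).round(),e.sum())
m=box(320,420,240,340)&(C[...,2]>29)&(C[...,2]<37)&(C[...,1]<-60); print("rack sc",rect(f,m,33))
for a in((334,356,290,314),(352,374,312,338)):
    e=box(*a)&(C[...,2]>19)&(C[...,2]<26); print("eye sc",rect(f,e,22))
bl=(H>100)&(H<125)&(S>120)&box(230,310,190,265)&(C[...,2]>38)&(C[...,2]<46);print("bridge sc",rect(f,bl,42))
```

```text
yellow 35 [520.6 210.2] 494.0 548.0 7.1
yellow 34 [531.5 135.9] 507.0 558.0 6.9
yellow 32 [541.7  61.4] 517.0 567.0 6.9
rack (((588.5993041992188, -206.07351684570312), (235.55325317382812, 104.61917114257812), 85.33551025390625), array([[ 526.9, -319.2],
       [ 631.2, -327.7],
       [ 650.3,  -92.9],
       [ 546. ,  -84.4]], dtype=float32), np.int32(2714))
[ 507.2 -197.9   21.6] 21.6
[ 505.9 -278.1   21.9] 21.9
handle scene [572.7 136.7  51.8] [562. 125.   9.] [608. 211.  68.] 100
rack sc (((586.075927734375, -210.4440460205078), (236.86753845214844, 102.43731689453125), 85.52268981933594), array([[ 525.8, -324.5],
       [ 627.9, -332.5],
       [ 646.4,  -96.4],
       [ 544.3,  -88.4]], dtype=float32), np.int32(2930))
eye sc (((510.54644775390625, -202.86416625976562), (40.436607360839844, 51.15824890136719), 84.14469909667969), array([[ 483. , -220.4],
       [ 533.9, -225.6],
       [ 538.1, -185.4],
       [ 487.2, -180.1]], dtype=float32), np.int32(189))
eye sc (((508.91766357421875, -283.2884826660156), (39.411075592041016, 48.09823989868164), 87.48367309570312), array([[ 484. , -301.9],
       [ 532.1, -304. ],
       [ 533.8, -264.7],
       [ 485.8, -262.5]], dtype=float32), np.int32(223))
bridge sc (((449.2459411621094, 118.84503173828125), (42.814361572265625, 225.20321655273438), 7.7561469078063965), array([[412.8, 227.5],
       [443.2,   4.4],
       [485.7,  10.2],
       [455.3, 233.3]], dtype=float32), np.int32(699))
```

>>> step_arm(
  commands=[
    [-1,0,0,0,0,0,-0.122],
    [-1,0,0,0,0,0,-0.122],
    [-1,0,0,0,0,0,-0.122],
    [-1,-0.021,-0.032,0,0,0,0],
    [-1,-0.021,-0.032,0,0,0,0],
    [-1,-0.021,-0.032,0,0,0,0],
    [-1,-0.021,-0.032,0,0,0,0],
    [-1,-0.021,-0.032,0,0,0,0],
    [-1,-0.021,-0.032,0,0,0,0],
    [-1,-0.021,-0.032,0,0,0,0],
  ],
)

```text
clock: 0.93
ee_pos: [328.3, 426.4, 226.4]
tcp_rot: [-0.064, 0.998, -0.0, -0.0]
wrist_force: [1.2, 0.7, 0.5]
width: 91.8
finger_force: 0.0
```

>>> step_arm(
  commands=[
    [-1,-0.021,-0.032,0,0,0,0],
    [-1,-0.021,-0.032,0,0,0,0],
    [-1,-0.021,-0.032,0,0,0,0],
    [-1,-0.021,-0.032,0,0,0,0],
    [-1,-0.021,-0.032,0,0,0,0],
    [-1,-0.021,-0.032,0,0,0,0],
    [-1,-0.021,-0.032,0,0,0,0],
    [-1,-0.021,-0.032,0,0,0,0],
    [-1,-0.021,-0.032,0,0,0,0],
    [-1,0,0,0,0,0,0],
  ],
)

```text
clock: 1.77
ee_pos: [556.9, 157.3, 226.0]
tcp_rot: [-0.058, 0.998, -0.002, 0.001]
wrist_force: [0.5, -0.8, 0.6]
width: 91.9
finger_force: 0.0
```

```bash
cat >> h.py <<'E'
J=np.array([535.3,133.4]); jy=np.radians(7.4); RK=-np.radians(4.6)
def go(p,yaw=None):
    """report tool-frame move to world xyz p (mm), with tool x at angle yaw+180deg; shift valid AFTER the turn"""
    s=st(); m=R.from_quat(s["tcp_rot"]).as_matrix()
    a=np.arctan2(-m[1,0],-m[0,0]); t=0 if yaw is None else -(yaw-a)
    m=m@R.from_rotvec([0,0,t]).as_matrix()
    print("turn",np.round(t,4),"tilt",np.degrees(np.arccos(-m[2,2])).round(2),"shift m",((m.T@(np.array(p)-s["ee_pos"]))/1000).round(4),"q7",np.round(s["qpos"][6],2))
def jig(x,y,z): return np.array([*(J+x*np.array([np.cos(jy),np.sin(jy)])+y*np.array([-np.sin(jy),np.cos(jy)])),z])
E
python3 -c "
from h import *
go(jig(40,0,36),jy)"
```

```text
t 1.77 tcp [556.9 157.3 226. ] x [-0.993 -0.116 -0.002] y [-0.116  0.993 -0.005] z [ 0.002 -0.005 -1.   ] w 91.9 F [ 0.5 -0.8  0.6] ff 0.0
turn -0.0125 tilt 0.3 shift m [-0.0153 -0.0199  0.1902] q7 1.27
```

>>> step_arm(
  commands=[
    [-1,-0.0153,-0.0199,0.03,0,0,-0.0125],
    [-1,0,0,0.035,0,0,0],
    [-1,0,0,0.035,0,0,0],
    [-1,0,0,0.03,0,0,0],
    [-1,0,0,0.02,0,0,0],
    [-1,0,0,0,0,0,0],
  ],
)

```text
clock: 2.27
ee_pos: [565.2, 148.0, 71.5]
tcp_rot: [-0.07, 0.998, -0.001, -0.005]
wrist_force: [-0.9, 0.5, 0.1]
width: 91.8
finger_force: 0.0
```

```bash
python3 -c "
from h import *
go(jig(40,0,36),jy)
f=manip.grab_frame('top');g=manip.grab_frame('scene')
a=cv2.resize(g['color'][140:260,220:360],(700,600),interpolation=cv2.INTER_CUBIC)
cv2.imwrite('pics/b.png',a)"
```

```text
t 2.27 tcp [565.2 148.   71.5] x [-0.99 -0.14  0.01] y [-0.14   0.99  -0.001] z [-0.009 -0.002 -1.   ] w 91.8 F [-0.9  0.5  0.1] ff 0.0
turn 0.0117 tilt 0.56 shift m [-0.0089 -0.0106  0.0354] q7 1.26
```

View pics/b.png

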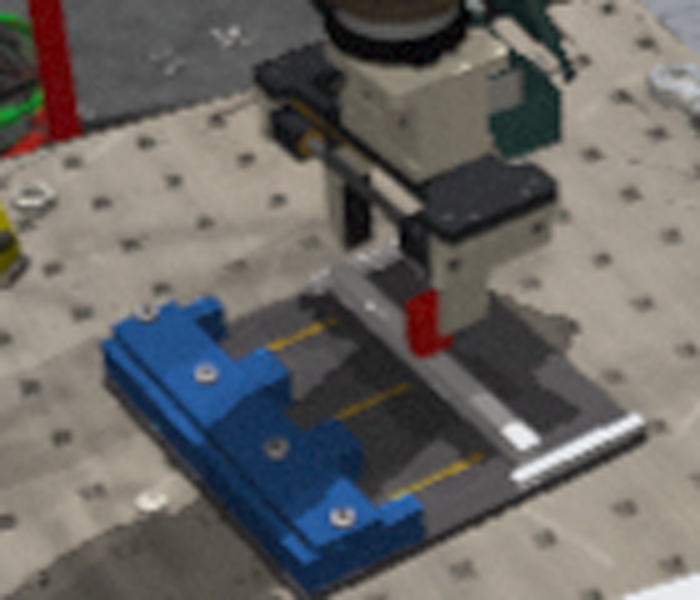

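The view shows the fingers straddling the red handle at (425,322), with the keeper bar and guide strips clear. I'll correct the small offset, descend and grip.

>>> step_arm(
  commands=[
    [-1,-0.0045,-0.0055,0,0,0,0.0117],
    [-1,-0.0045,-0.005,0,0,0,0],
    [-1,0,0,0.018,0,0,0],
    [-1,0,0,0.017,0,0,0],
    [0.4,0,0,0,0,0,0],
    [1,0,0,0,0,0,0],
    [1,0,0,0,0,0,0],
    [1,0,0,0,0,0,0],
    [1,0,0,0,0,0,0],
  ],
)

```text
clock: 3.12
ee_pos: [580.9, 140.1, 43.0]
tcp_rot: [-0.064, 0.998, 0.0, 0.001]
wrist_force: [-0.6, 0.5, 0.2]
width: 63.1
finger_force: 0.0
```

```bash
python3 -c "
from h import *
go(jig(40,0,36),jy)"
```

```text
t 3.12 tcp [580.9 140.1  43. ] x [-0.992 -0.129 -0.002] y [-0.129  0.992  0.   ] z [ 0.002  0.    -1.   ] w 63.1 F [-0.6  0.5  0.2] ff 0.0
turn -0.0001 tilt 0.13 shift m [ 0.0061 -0.0008  0.007 ] q7 1.26
```

>>> step_arm(
  commands=[
    [0.1,0.006,0,0.006,0,0,0],
    [1,0,0,0,0,0,0],
    [1,0,0,0,0,0,0],
    [1,0,0,0,0,0,0],
    [1,0,0,0,0,0,0],
    [1,0,0,0,0,0,0],
    [1,0,0,0,0,0,0],
    [1,0,0,0,0,0,0],
    [1,0,0,0,0,0,0],
  ],
)

```text
clock: 3.87
ee_pos: [573.9, 140.2, 35.8]
tcp_rot: [-0.065, 0.998, 0.001, 0.0]
wrist_force: [-0.3, 3.8, -1.3]
width: 17.6
finger_force: 30.0
```

```bash
python3 -c "
from h import *
go(jig(40,0,36),jy)"
```

```text
t 3.87 tcp [573.9 140.2  35.8] x [-0.992 -0.129 -0.   ] y [-0.129  0.992  0.001] z [ 0.     0.001 -1.   ] w 17.6 F [-0.3  3.8 -1.3] ff 30.0
turn 0.0002 tilt 0.07 shift m [-0.0008 -0.0018 -0.0002] q7 1.25
```

>>> step_arm(
  commands=[
    [1,-0.005,0,0,0,0,0],
    [1,-0.012,0,0,0,0,0],
    [1,-0.014,0,0,0,0,0],
    [1,-0.014,0,0,0,0,0],
    [1,-0.012,0,0,0,0,0],
    [1,-0.003,0,0,0,0,0],
    [1,0,0,0,0,0,0],
    [1,0,0,0,0,0,0],
    [1,0,0,0,0,0,0],
  ],
)

```text
clock: 4.62
ee_pos: [633.3, 147.7, 35.8]
tcp_rot: [-0.065, 0.998, 0.0, 0.0]
wrist_force: [-1.9, 3.0, 1.5]
width: 17.5
finger_force: 30.0
```

>>> step_arm(
  commands=[
    [0,0,0,0,0,0,0],
    [-0.2,0,0,0,0,0,0],
    [-0.3,0,0,0,0,0,0],
    [-0.3,0,0,-0.02,0,0,0],
    [-0.3,0,0,-0.04,0,0,0],
    [-0.3,0,0,-0.04,0,0,0.1],
    [-0.3,0,0,0,0,0,0.109],
    [-0.3,0,0,0,0,0,0],
    [-0.3,0,0,0,0,0,0],
  ],
)

```text
clock: 5.37
ee_pos: [633.4, 145.9, 135.8]
tcp_rot: [0.039, 0.999, -0.001, 0.0]
wrist_force: [-0.3, -0.4, -0.6]
width: 59.2
finger_force: 0.0
```

```bash
sed -i 's/535.3,133.4/535.1,135.2/' h.py; python3 -c "
from h import *
go([508,-199,60],RK)
f=manip.grab_frame('top');print(f['color'].shape)
from m import *
h=cv2.cvtColor(f['color'],cv2.COLOR_BGR2HSV);V=h[...,2];Z=cloud(f)[...,2]
uu=np.arange(640)[None]+0*V.astype(int); vv=np.arange(480)[:,None]+0*V.astype(int)
for a in((372,400),(402,430)):print(rect(f,(uu>a[0])&(uu<a[1])&(vv>244)&(vv<266)&(Z>12)&(Z<30),22)[0])
"
```

```text
t 5.37 tcp [633.4 145.9 135.8] x [-0.997  0.077 -0.   ] y [ 0.077  0.997 -0.001] z [ 0.    -0.001 -1.   ] w 59.2 F [-0.3 -0.4 -0.6] ff 0.0
turn 0.0028 tilt 0.07 shift m [ 0.0973 -0.3538  0.0761] q7 1.12
(480, 640, 3)
((509.1158447265625, -197.62014770507812), (38.768150329589844, 41.66905975341797), 88.07389831542969)
((508.68505859375, -277.8761901855469), (38.73040008544922, 39.27586364746094), 87.91400909423828)
```

>>> step_arm(
  commands=[
    [-0.3,0.0097,-0.0353,0,0,0,0],
    [-0.3,0.0097,-0.0353,0,0,0,0],
    [-0.3,0.0097,-0.0353,0,0,0,0],
    [-0.3,0.0097,-0.0353,0,0,0,0],
    [-0.3,0.0097,-0.0353,0,0,0,0],
    [-0.3,0.0097,-0.0353,0,0,0,0],
    [-0.3,0.0097,-0.0353,0,0,0,0],
    [-0.3,0.0097,-0.0353,0,0,0,0],
    [-0.3,0.0097,-0.0353,0,0,0,0],
    [-0.3,0.0097,-0.0353,0,0,0,0],
  ],
)

```text
clock: 6.25
ee_pos: [506.0, -198.7, 133.9]
tcp_rot: [0.039, 0.999, 0.0, -0.002]
wrist_force: [1.1, 0.0, -0.3]
width: 59.7
finger_force: 0.0
```

>>> step_arm(
  commands=[
    [-0.3,0,0,0.03,0,0,0],
    [-0.3,0,0,0.04,0,0,0],
    [-0.3,0,0,0.02,0,0,0],
    [-0.3,0,0,0,0,0,0],
    [-0.3,0,0,0,0,0,0],
    [-0.3,0,0,0,0,0,0],
  ],
)

```text
clock: 6.75
ee_pos: [508.7, -197.2, 45.9]
tcp_rot: [0.039, 0.999, 0.0, -0.0]
wrist_force: [0.4, -0.1, -0.3]
width: 59.5
finger_force: 0.0
```

```bash
python3 -c "
from h import *
go([508,-198.5,4],RK)
g=manip.grab_frame('scene')
cv2.imwrite('pics/c.png',cv2.resize(g['color'][220:340,290:450],(800,600),interpolation=cv2.INTER_CUBIC))"
```

```text
t 6.75 tcp [ 508.7 -197.2   45.9] x [-0.997  0.079  0.   ] y [0.079 0.997 0.   ] z [-0.  0. -1.] w 59.5 F [ 0.4 -0.1 -0.3] ff 0.0
turn 0.0017 tilt 0.02 shift m [ 0.0006 -0.0014  0.0419] q7 1.73
```

View pics/c.png

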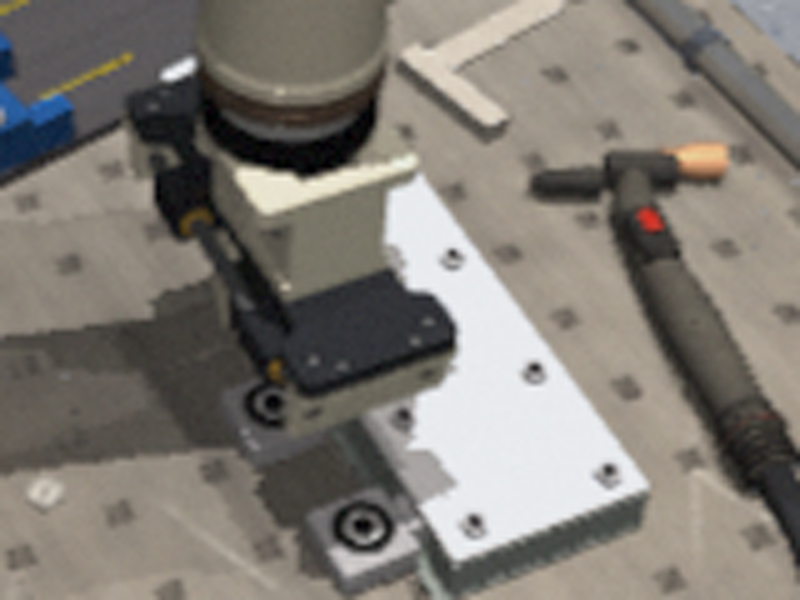

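The fingers straddle the middle eye at (265,405), and the other eye at (362,525) is clear. I'll descend and grip.

>>> step_arm(
  commands=[
    [-0.3,0,-0.001,0.02,0,0,0],
    [-0.3,0,0,0.021,0,0,0],
    [-0.3,0,0,0,0,0,0],
    [1,0,0,0,0,0,0],
    [1,0,0,0,0,0,0],
    [1,0,0,0,0,0,0],
    [1,0,0,0,0,0,0],
    [1,0,0,0,0,0,0],
  ],
)

```text
clock: 7.47
ee_pos: [509.6, -198.6, 6.1]
tcp_rot: [0.04, 0.999, -0.0, 0.001]
wrist_force: [0.4, 0.1, 4.6]
width: 40.0
finger_force: 29.9
```

>>> step_arm(
  commands=[
    [1,0,0,-0.002,0,0,0],
    [1,0.01,0,0,0,0,0],
    [1,0.018,0,0,0,0,0],
    [1,0.02,0,0,0,0,0],
    [1,0.02,0,0,0,0,0],
    [1,0.02,0,0,0,0,0],
    [1,0.015,0,0,0,0,0],
    [1,0.007,0,0,0,0,0],
    [1,0,0,0,0,0,0],
    [1,0,0,0,0,0,0],
  ],
)

```text
clock: 8.3
ee_pos: [399.1, -189.6, 6.9]
tcp_rot: [0.04, 0.999, -0.0, 0.0]
wrist_force: [0.3, 0.1, -1.5]
width: 39.8
finger_force: 29.9
```

```bash
python3 -c "
from h import *
st()"
```

```text
t 8.3 tcp [ 399.1 -189.6    6.9] x [-0.997  0.08  -0.001] y [ 0.08   0.997 -0.   ] z [ 0.001 -0.    -1.   ] w 39.8 F [ 0.3  0.1 -1.5] ff 29.9
```

>>> step_arm(
  commands=[
    [1,0,0,0.0045,0,0,0],
    [1,0,0,0,0,0,0],
    [0,0,0,0,0,0,0],
    [-0.2,0,0,0,0,0,0],
    [-0.3,0,0,0,0,0,0],
    [-0.3,0,0,-0.02,0,0,0],
    [-0.3,0,0,-0.04,0,0,0],
    [-0.3,0,0,-0.02,0,0,0],
    [-0.3,0,0,0,0,0,0],
    [-0.3,0,0,0,0,0,0],
  ],
)

```text
clock: 9.13
ee_pos: [400.0, -190.0, 83.4]
tcp_rot: [0.04, 0.999, -0.001, 0.002]
wrist_force: [-0.7, -0.1, 0.8]
width: 59.9
finger_force: 0.0
```

```bash
cat > look.py <<'E'
from m import *
def link(f,reg,z=18,lo=8,hi=26):
    """eye & tail of an arm seen by depth inside world region x0,x1,y0,y1"""
    C=cloud(f); x0,x1,y0,y1=reg
    m=((C[...,0]>x0)&(C[...,0]<x1)&(C[...,1]>y0)&(C[...,1]<y1)&(C[...,2]>lo)&(C[...,2]<hi)).astype(np.uint8)
    n,l,s,_=cv2.connectedComponentsWithStats(m); 
    for k in range(1,n):
        if s[k,4]>60:
            v,u=np.nonzero(l==k); P=np.array([ray(f,a,b,z)[:2] for a,b in zip(u,v)]); r=cv2.minAreaRect(P.astype(np.float32)); print(s[k,4],"rect",np.round(r[0],1),np.round(r[1],1),round(r[2],1),"mean",P.mean(0).round(1),"box",cv2.boxPoints(r).round(0).tolist())
E
python3 -c "
from look import *
st()
f=manip.grab_frame('scene')
link(f,(340,530,-330,-140))
cv2.imwrite('pics/d.png',cv2.resize(f['color'][220:370,260:460],(800,600),interpolation=cv2.INTER_CUBIC))"
```

```text
t 9.13 tcp [ 400.  -190.    83.4] x [-0.997  0.08  -0.003] y [ 0.08   0.997 -0.001] z [ 0.003 -0.001 -1.   ] w 59.9 F [-0.7 -0.1  0.8] ff 0.0
581 rect [ 442.3 -203.5] [ 44.9 135.6] 81.4 mean [ 433.7 -198.7] box [[372.0, -216.0], [506.0, -236.0], [513.0, -191.0], [379.0, -171.0]]
329 rect [ 507.1 -283.5] [46.8 49.7] 84.2 mean [ 505.5 -283.6] box [[480.0, -304.0], [529.0, -309.0], [534.0, -263.0], [485.0, -258.0]]
```

View pics/d.png

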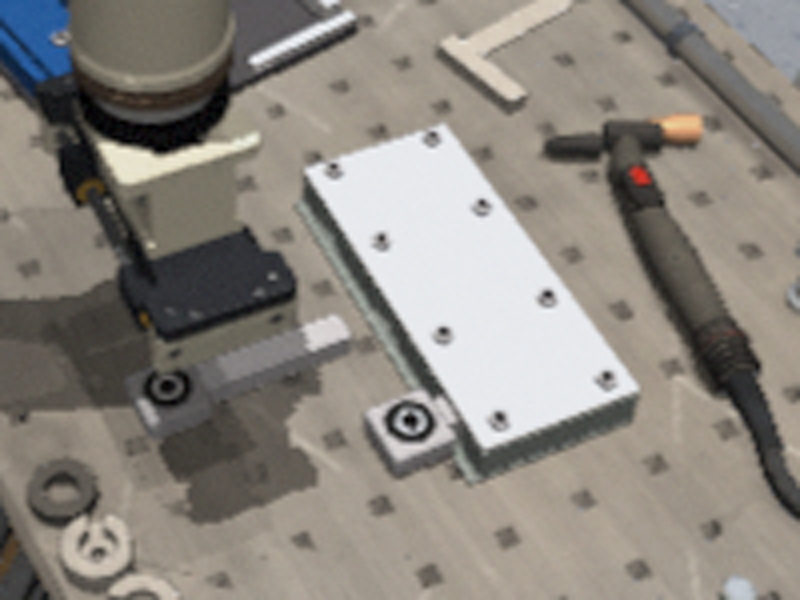

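The arm lies flat on the table, eye at (165,388) and tail at (340,330), in line with the tool. The second eye, at (410,420), is undisturbed. Next I take this arm by the shank.

```bash
python3 -c "
from h import *
go([456,-194.5,4],RK)"
```

```text
t 9.18 tcp [ 399.  -189.5   82.4] x [-0.997  0.08  -0.001] y [ 0.08   0.997 -0.   ] z [ 0.001 -0.    -1.   ] w 59.8 F [-0.6 -0.3  0.2] ff 0.0
turn 0.0004 tilt 0.05 shift m [-0.0572 -0.0003  0.0784] q7 1.8
```

>>> step_arm(
  commands=[
    [-0.3,-0.028,0,0,0,0,0],
    [-0.3,-0.029,0,0,0,0,0],
    [-0.3,0,0,0.038,0,0,0],
    [-0.3,0,0,0.032,0,0,0],
    [-0.1,0,0,0.008,0,0,0],
    [0.2,0,0,0,0,0,0],
    [1,0,0,0,0,0,0],
    [1,0,0,0,0,0,0],
    [1,0,0,0,0,0,0],
    [1,0,0,0,0,0,0],
  ],
)

```text
clock: 10.02
ee_pos: [455.5, -194.0, 4.4]
tcp_rot: [0.04, 0.999, 0.0, -0.0]
wrist_force: [0.4, -0.5, 0.4]
width: 23.9
finger_force: 0.0
```

>>> step_arm(
  commands=[
    [1,0,0,0,0,0,0],
    [1,0,0,0,0,0,0],
    [1,0,0,0,0,0,0],
    [1,0,0,-0.01,0,0,0],
    [1,0,0,-0.03,0,0,0],
    [1,0,0,-0.04,0,0,0],
    [1,0,0,-0.03,0,0,-0.105],
    [1,0,0,0,0,0,-0.105],
    [1,0,0,0,0,0,0],
    [1,0,0,0,0,0,0],
  ],
)

```text
clock: 10.85
ee_pos: [455.2, -194.1, 114.7]
tcp_rot: [-0.063, 0.998, -0.0, 0.0]
wrist_force: [-0.6, -0.4, -2.0]
width: 19.7
finger_force: 30.0
```

```bash
python3 -c "
from look import *
go(jig(20,0,114),jy)
f=manip.grab_frame('scene');link(f,(350,560,-280,-100),110,90,135)
cv2.imwrite('pics/e.png',cv2.resize(f['color'][180:330,220:420],(800,600),interpolation=cv2.INTER_CUBIC))
f=manip.grab_frame('top');link(f,(350,560,-280,-100),110,90,135)"
```

```text
t 10.85 tcp [ 455.2 -194.1  114.7] x [-0.992 -0.126 -0.   ] y [-0.126  0.992 -0.   ] z [ 0. -0. -1.] w 19.7 F [-0.6 -0.4 -2. ] ff 30.0
turn -0.0026 tilt 0.02 shift m [-0.1416  0.3163  0.0006] q7 1.96
560 rect [ 419.  -193.2] [86.6 56.4] 16.9 mean [ 415.6 -194.4] box [[369.0, -179.0], [386.0, -233.0], [469.0, -208.0], [452.0, -154.0]]
```

View pics/e.png

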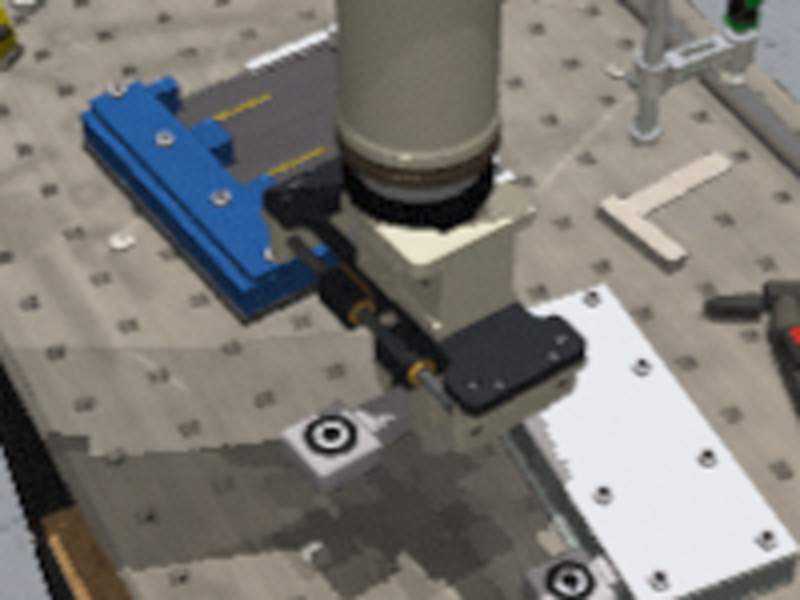

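The arm is held level by the shank, with its eye at (330,435). The second arm's eye at (570,578) is undisturbed.

>>> step_arm(
  commands=[
    [1,-0.0161,0.0351,0,0,0,-0.0026],
    [1,-0.0161,0.0351,0,0,0,0],
    [1,-0.0161,0.0351,0,0,0,0],
    [1,-0.0161,0.0351,0,0,0,0],
    [1,-0.0161,0.0351,0,0,0,0],
    [1,-0.0161,0.0351,0,0,0,0],
    [1,-0.0161,0.0351,0,0,0,0],
    [1,-0.0161,0.0351,0,0,0,0],
    [1,-0.0161,0.0351,0,0,0,0],
    [1,0,0,0,0,0,0],
  ],
)

```text
clock: 11.78
ee_pos: [557.7, 149.4, 113.5]
tcp_rot: [-0.071, 0.998, 0.003, 0.0]
wrist_force: [0.5, 1.1, -1.2]
width: 19.5
finger_force: 30.0
```

>>> step_arm(
  commands=[
    [1,0,0,0.03,0,0,0],
    [1,0,0,0.025,0,0,0],
    [1,0,0,0,0,0,0],
    [1,0,0,0,0,0,0],
    [1,0,0,0,0,0,0],
  ],
)

```text
clock: 12.2
ee_pos: [557.5, 138.1, 59.3]
tcp_rot: [-0.066, 0.998, 0.0, -0.0]
wrist_force: [0.5, -0.1, -0.8]
width: 19.8
finger_force: 30.0
```

```bash
python3 -c "
from look import *
go(jig(23.5,0,42),jy)
f=manip.grab_frame('scene')
cv2.imwrite('pics/f.png',cv2.resize(f['color'][170:260,230:350],(800,600),interpolation=cv2.INTER_CUBIC))
C=cloud(f);print('eye pts');
link(f,(440,560,80,190),74,66,84)"
```

```text
t 12.2 tcp [557.5 138.1  59.3] x [-0.991 -0.131  0.001] y [-0.131  0.991  0.   ] z [-0.001 -0.    -1.   ] w 19.8 F [ 0.5 -0.1 -0.8] ff 30.0
turn 0.0025 tilt 0.04 shift m [-0.0009 -0.      0.0173] q7 1.24
eye pts
269 rect [518.3 131. ] [86.2 58.9] 8.9 mean [515.9 125.6] box [[471.0, 153.0], [480.0, 95.0], [565.0, 109.0], [556.0, 167.0]]
```

View pics/f.png

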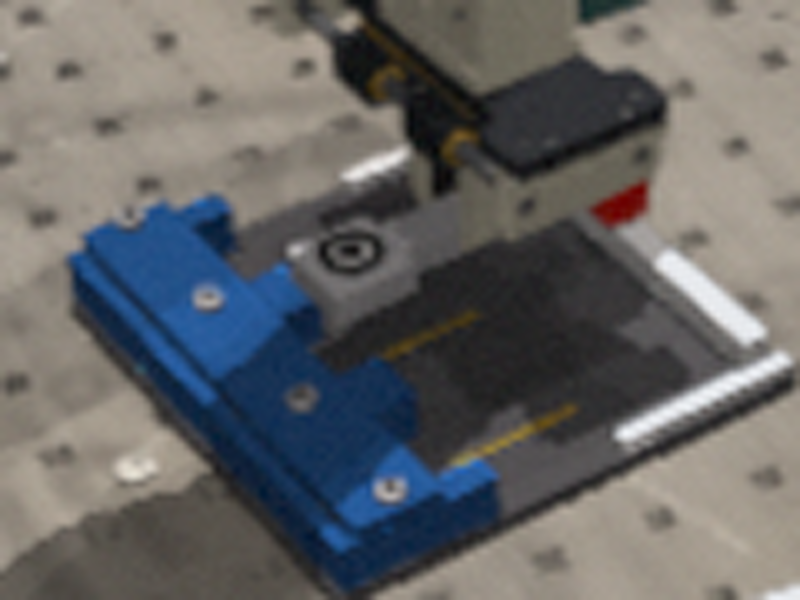

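The eye, bush at (350,250), is above and just behind the bridge between the middle tabs, in line with the middle lane. I'll lower it.

>>> step_arm(
  commands=[
    [1,-0.002,0,0.01,0,0,0.002],
    [1,0,0,0.012,0,0,0],
    [1,0,0,0.01,0,0,0],
    [1,0,0,0.006,0,0,0],
    [1,0,0,0.004,0,0,0],
    [1,0,0,0,0,0,0],
    [1,0,0,0,0,0,0],
  ],
)

```text
clock: 12.83
ee_pos: [559.2, 138.5, 16.8]
tcp_rot: [-0.065, 0.998, -0.0, -0.0]
wrist_force: [0.0, 1.3, -1.5]
width: 19.6
finger_force: 30.0
```

```bash
python3 -c "
from look import *
go(jig(-25.5,0,15.5),jy)"
```

```text
t 12.83 tcp [559.2 138.5  16.8] x [-0.991 -0.13   0.001] y [-0.13   0.991  0.   ] z [-0.001 -0.    -1.   ] w 19.6 F [ 0.   1.3 -1.5] ff 30.0
turn 0.0016 tilt 0.05 shift m [ 0.0499 -0.0002  0.0013] q7 1.22
```

>>> step_arm(
  commands=[
    [1,0.003,0,0.001,0,0,0],
    [1,0.008,0,0,0,0,0],
    [1,0.009,0,0,0,0,0],
    [1,0.009,0,0,0,0,0],
    [1,0.008,0,0,0,0,0],
    [1,0.006,0,0,0,0,0],
    [1,0.003,0,0,0,0,0],
    [1,0,0,0,0,0,0],
  ],
)

```text
clock: 13.5
ee_pos: [513.0, 132.4, 16.3]
tcp_rot: [-0.065, 0.998, -0.0, -0.0]
wrist_force: [0.0, 0.6, -1.6]
width: 19.6
finger_force: 30.0
```

>>> step_arm(
  commands=[
    [1,0.002,0,0,0,0,0],
    [1,0.002,0,0,0,0,0],
    [1,0.001,0,0,0,0,0],
    [1,0,0,0,0,0,0],
  ],
)

```text
clock: 13.83
ee_pos: [509.7, 132.0, 16.4]
tcp_rot: [-0.065, 0.998, 0.0, 0.001]
wrist_force: [1.0, -0.5, -2.1]
width: 19.9
finger_force: 30.7
```

```bash
python3 -c "
from look import *
go(jig(-25.5,0,15.5),jy)"
```

```text
t 13.83 tcp [509.7 132.   16.4] x [-0.992 -0.13  -0.001] y [-0.13   0.992  0.   ] z [ 0.001  0.    -1.   ] w 19.9 F [ 1.  -0.5 -2.1] ff 30.7
turn 0.0013 tilt 0.08 shift m [-0.0001 -0.0001  0.0009] q7 1.19
```

>>> step_arm(
  commands=[
    [1,0.001,0,0.001,0,0,0],
    [1,0.001,0,0,0,0,0],
    [1,0.001,0,0,0,0,0],
    [1,0,0,0,0,0,0],
    [1,0,0,0,0,0,0],
  ],
)

```text
clock: 14.25
ee_pos: [509.5, 132.1, 16.0]
tcp_rot: [-0.065, 0.998, 0.001, 0.003]
wrist_force: [7.6, 0.7, -5.4]
width: 19.9
finger_force: 34.1
```

The arm met the stop at the predicted depth (7.6 N). I'll relieve the push, release and lift.

>>> step_arm(
  commands=[
    [1,-0.0035,0,0.0015,0,0,0],
    [1,0,0,0,0,0,0],
    [0.5,0,0,0,0,0,0],
    [0.3,0,0,0,0,0,0],
    [0.3,0,0,0,0,0,0],
    [0.3,0,0,-0.02,0,0,0],
    [0.3,0,0,-0.04,0,0,0],
    [0,0,0,-0.04,0,0,0.1],
    [-0.3,0,0,-0.01,0,0,0.109],
    [-0.3,0,0,0,0,0,0],
  ],
)

```text
clock: 15.08
ee_pos: [511.3, 132.9, 127.0]
tcp_rot: [0.041, 0.999, 0.001, 0.003]
wrist_force: [0.8, 0.2, -0.0]
width: 47.6
finger_force: 0.0
```

```bash
python3 -c "
from look import *
go([508,-279,120],RK)
f=manip.grab_frame('scene');link(f,(440,570,-340,-140),22)
cv2.imwrite('pics/g.png',cv2.resize(f['color'][170:350,230:470],(800,600),interpolation=cv2.INTER_CUBIC))
link(manip.grab_frame('top'),(480,570,40,190),28,22,32)"
```

```text
t 15.08 tcp [511.3 132.9 127. ] x [-0.997  0.083 -0.005] y [0.083 0.997 0.002] z [ 0.005  0.002 -1.   ] w 47.6 F [ 0.8  0.2 -0. ] ff 0.0
turn -0.0024 tilt 0.31 shift m [-0.0297 -0.4108  0.0064] q7 1.07
510 rect [ 516.7 -284.8] [ 78.6 114.3] 16.9 mean [ 515.8 -288.9] box [[463.0, -242.0], [496.0, -351.0], [571.0, -328.0], [538.0, -219.0]]
```

View pics/g.png

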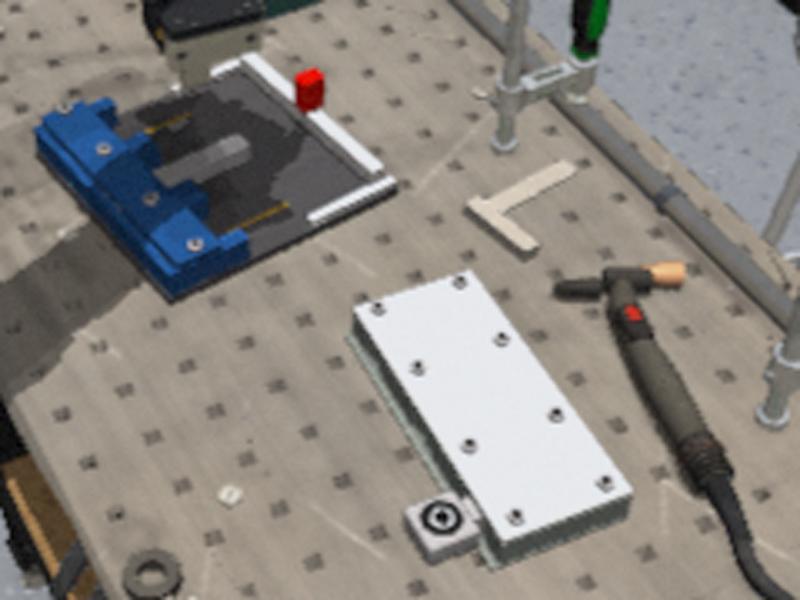

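Arm 1 is under the bridge in the middle lane at (205,160), with the keeper back. Eye 2 is at (441,517).

>>> step_arm(
  commands=[
    [-0.3,-0.003,-0.0373,0,0,0,-0.0024],
    [-0.3,-0.003,-0.0373,0,0,0,0],
    [-0.3,-0.003,-0.0373,0,0,0,0],
    [-0.3,-0.003,-0.0373,0,0,0,0],
    [-0.3,-0.003,-0.0373,0,0,0,0],
    [-0.3,-0.003,-0.0373,0,0,0,0],
    [-0.3,-0.003,-0.0373,0,0,0,0],
    [-0.3,-0.003,-0.0373,0,0,0,0],
    [-0.3,-0.003,-0.0373,0,0,0,0],
    [-0.3,-0.003,-0.0373,0,0,0,0],
  ],
)

```text
clock: 16.02
ee_pos: [508.7, -243.1, 121.1]
tcp_rot: [0.036, 0.999, 0.001, -0.002]
wrist_force: [1.1, -0.5, -0.1]
width: 59.4
finger_force: 0.0
```

>>> step_arm(
  commands=[
    [-0.3,0,-0.0373,0,0,0,0],
    [-0.3,0,0,0.03,0,0,0],
    [-0.3,0,0,0.04,0,0,0],
    [-0.3,0,0,0,0,0,0],
    [-0.3,0,0,0,0,0,0],
    [-0.3,0,0,0,0,0,0],
  ],
)

```text
clock: 16.52
ee_pos: [507.8, -278.4, 53.3]
tcp_rot: [0.037, 0.999, 0.001, -0.001]
wrist_force: [-0.3, -0.6, 0.6]
width: 59.7
finger_force: 0.0
```

```bash
python3 -c "
from look import *
go([509,-279,5],RK)"
```

```text
t 16.52 tcp [ 507.8 -278.4   53.3] x [-0.997  0.074  0.002] y [0.074 0.997 0.001] z [-0.002  0.001 -1.   ] w 59.7 F [-0.3 -0.6  0.6] ff 0.0
turn 0.0065 tilt 0.13 shift m [-0.0013 -0.0005  0.0483] q7 1.88
```

>>> step_arm(
  commands=[
    [-0.3,-0.001,-0.0005,0.02,0,0,0.006],
    [-0.3,0,0,0.028,0,0,0],
    [-0.3,0,0,0,0,0,0],
    [1,0,0,0,0,0,0],
    [1,0,0,0,0,0,0],
    [1,0,0,0,0,0,0],
    [1,0,0,0,0,0,0],
    [1,0,0,0,0,0,0],
  ],
)

```text
clock: 17.18
ee_pos: [510.6, -280.6, 7.7]
tcp_rot: [0.041, 0.999, -0.001, 0.001]
wrist_force: [0.0, 1.8, 8.1]
width: 39.6
finger_force: 29.7
```

>>> step_arm(
  commands=[
    [1,0,0,-0.002,0,0,0],
    [1,0.01,0,0,0,0,0],
    [1,0.018,0,0,0,0,0],
    [1,0.02,0,0,0,0,0],
    [1,0.02,0,0,0,0,0],
    [1,0.02,0,0,0,0,0],
    [1,0.015,0,0,0,0,0],
    [1,0.007,0,0,0,0,0],
    [1,0,0,0,0,0,0],
    [1,0,0,0,0,0,0],
  ],
)

```text
clock: 18.02
ee_pos: [399.6, -271.2, 7.9]
tcp_rot: [0.041, 0.999, -0.0, 0.0]
wrist_force: [0.6, -0.0, -1.9]
width: 39.8
finger_force: 29.7
```

>>> step_arm(
  commands=[
    [1,0,0,0.005,0,0,0],
    [1,0,0,0,0,0,0],
    [0,0,0,0,0,0,0],
    [-0.2,0,0,0,0,0,0],
    [-0.3,0,0,0,0,0,0],
    [-0.3,0,0,-0.02,0,0,0],
    [-0.3,0,0,-0.04,0,0,0],
    [-0.3,0,0,-0.02,0,0,0],
    [-0.3,0,0,0,0,0,0],
    [-0.3,0,0,0,0,0,0],
  ],
)

```text
clock: 18.85
ee_pos: [400.8, -271.6, 83.8]
tcp_rot: [0.041, 0.999, -0.001, 0.001]
wrist_force: [-0.4, -0.0, 0.5]
width: 59.5
finger_force: 0.0
```

```bash
python3 -c "
from look import *
f=manip.grab_frame('scene');link(f,(340,530,-350,-200))
cv2.imwrite('pics/i.png',cv2.resize(f['color'][180:380,210:450],(720,600),interpolation=cv2.INTER_CUBIC))
go([456,-275.8,4],RK)"
```

```text
443 rect [ 441.5 -282.7] [ 44.2 136.6] 82.7 mean [ 426.6 -281.6] box [[371.0, -296.0], [506.0, -313.0], [512.0, -269.0], [376.0, -252.0]]
t 18.9 tcp [ 399.7 -271.    82.7] x [-0.997  0.082 -0.001] y [ 0.082  0.997 -0.   ] z [ 0.001 -0.    -1.   ] w 59.6 F [-0.2 -0.1 -0.7] ff 0.0
turn -0.0015 tilt 0.04 shift m [-0.0564 -0.0002  0.0787] q7 1.96
```

View pics/i.png

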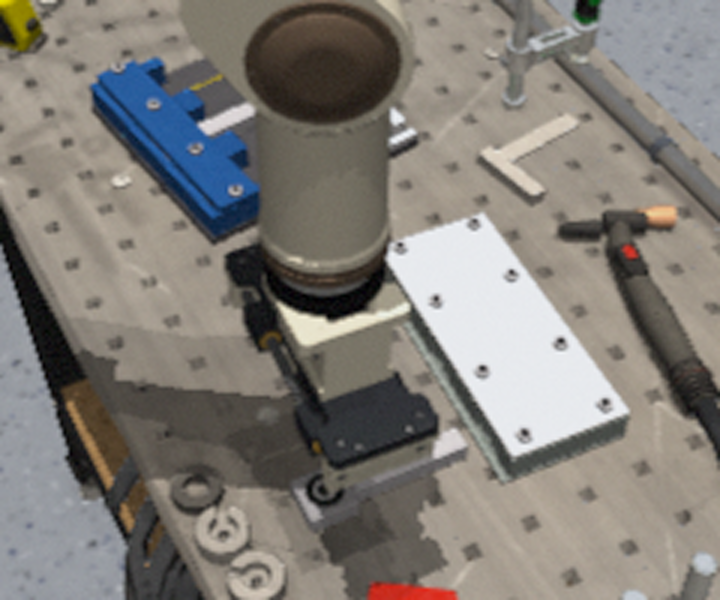

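Arm 2 lies flat, eye at (325,490) and tail at (455,447), and arm 1 is still in the middle lane. I'll take this one by the shank too.

>>> step_arm(
  commands=[
    [-0.3,-0.028,0,0,0,0,0],
    [-0.3,-0.028,0,0,0,0,0],
    [-0.3,0,0,0.038,0,0,0],
    [-0.3,0,0,0.032,0,0,0],
    [-0.1,0,0,0.008,0,0,0],
    [0.2,0,0,0,0,0,0],
    [1,0,0,0,0,0,0],
    [1,0,0,0,0,0,0],
    [1,0,0,0,0,0,0],
    [1,0,0,0,0,0,0],
  ],
)

```text
clock: 19.73
ee_pos: [455.2, -275.6, 4.9]
tcp_rot: [0.041, 0.999, 0.0, 0.0]
wrist_force: [0.8, -0.1, 0.7]
width: 24.2
finger_force: 0.0
```

>>> step_arm(
  commands=[
    [1,0,0,0,0,0,0],
    [1,0,0,0,0,0,0],
    [1,0,0,0,0,0,0],
    [1,0,0,-0.01,0,0,0],
    [1,0,0,-0.03,0,0,0],
    [1,0,0,-0.04,0,0,0],
    [1,0,0,-0.03,0,0,-0.105],
    [1,0,0,0,0,0,-0.105],
    [1,0,0,0,0,0,0],
    [1,0,0,0,0,0,0],
  ],
)

```text
clock: 20.57
ee_pos: [454.8, -275.6, 115.1]
tcp_rot: [-0.062, 0.998, -0.0, 0.0]
wrist_force: [-0.4, -0.3, -2.1]
width: 20.0
finger_force: 29.9
```

```bash
python3 -c "
from look import *
go(jig(24.5,-75,114),jy)"
```

```text
t 20.57 tcp [ 454.8 -275.6  115.1] x [-0.992 -0.124 -0.   ] y [-0.124  0.992 -0.   ] z [ 0. -0. -1.] w 20.0 F [-0.4 -0.3 -2.1] ff 29.9
turn -0.0045 tilt 0.01 shift m [-0.157   0.3221  0.0011] q7 2.1
```

```bash
python3 -c "
from look import *
for n in('top','scene'):
    f=manip.grab_frame(n);V=f['color'].min(2);C=cloud(f)
    v,u=np.nonzero((V>150)&(C[...,2]>13)&(C[...,2]<24))
    P=np.array([ray(f,a,b,18)[:2] for a,b in zip(u,v)])-J
    c,s=np.cos(jy),np.sin(jy);Q=np.c_[P@[c,s],P@[-s,c]]
    for sg in(1,-1):
        k=(abs(Q[:,0]-60)<70)&(abs(sg*Q[:,1]-106)<14); q=Q[k]
        print(n,sg,k.sum(),q.min(0).round(1) if k.any() else 0,q.max(0).round(1) if k.any() else 0)
"
```

```text
top 1 73 [27.2 99.9] [112.7 110.3]
top -1 88 [  27.8 -111.9] [111.9 -96.8]
scene 1 40 [24.7 99.2] [ 98.8 107.3]
scene -1 3 [  21.2 -108.9] [  25.8 -105.6]
```

The guide strip starts at jig x≈27 with its inner edge at about |y|=101. I'll therefore lower only to strip height, shift clear of it, and then finish lowering.

>>> step_arm(
  commands=[
    [1,-0.0155,0.0323,0,0,0,-0.0045],
    [1,-0.0155,0.0323,0,0,0,0],
    [1,-0.0155,0.0323,0,0,0,0],
    [1,-0.0155,0.0323,0,0,0,0],
    [1,-0.0155,0.0323,0,0,0,0],
    [1,-0.0155,0.0323,0,0,0,0],
    [1,-0.0155,0.0323,0,0,0,0],
    [1,-0.0155,0.0323,0,0,0,0],
    [1,-0.0155,0.0323,0,0,0,0],
    [1,-0.0155,0.0323,0,0,0,0],
  ],
)

```text
clock: 21.5
ee_pos: [565.4, 66.6, 113.1]
tcp_rot: [-0.065, 0.998, -0.0, -0.002]
wrist_force: [0.2, -0.7, -2.1]
width: 19.9
finger_force: 29.9
```

>>> step_arm(
  commands=[
    [1,0,0,0,0,0,0],
    [1,0,0,0.03,0,0,0],
    [1,0,0,0.025,0,0,0],
    [1,0,0,0,0,0,0],
    [1,0,0,0,0,0,0],
    [1,0,0,0,0,0,0],
  ],
)

```text
clock: 22.0
ee_pos: [566.4, 64.9, 59.8]
tcp_rot: [-0.066, 0.998, 0.0, -0.0]
wrist_force: [0.3, -0.3, -1.6]
width: 19.6
finger_force: 29.9
```

```bash
python3 -c "
from look import *
go(jig(20.5,-74,21),jy)
f=manip.grab_frame('scene')
cv2.imwrite('pics/j.png',cv2.resize(f['color'][170:275,230:370],(800,600),interpolation=cv2.INTER_CUBIC))"
```

```text
t 22.0 tcp [566.4  64.9  59.8] x [-0.991 -0.131  0.001] y [-0.131  0.991  0.   ] z [-0.001  0.    -1.   ] w 19.6 F [ 0.3 -0.3 -1.6] ff 29.9
turn 0.0024 tilt 0.04 shift m [ 0.0014 -0.0002  0.0388] q7 1.37
```

View pics/j.png

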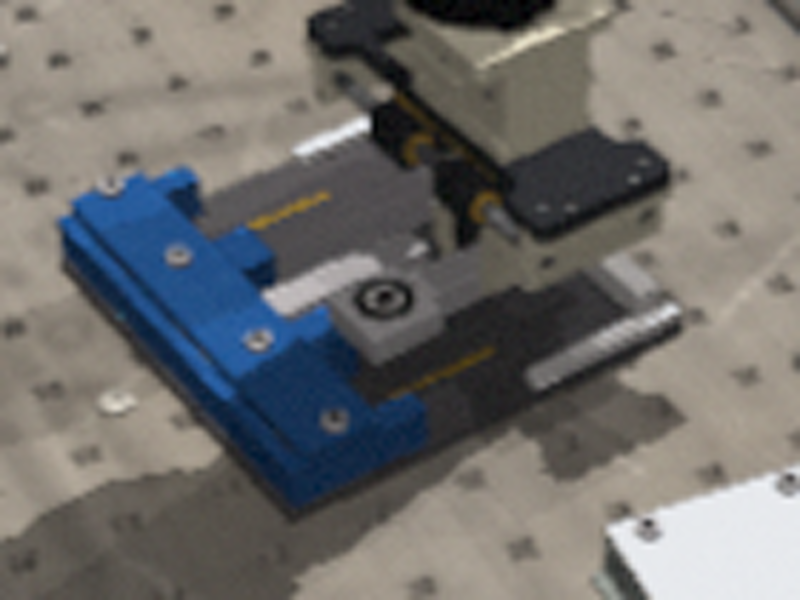

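Eye 2, bush at (385,295), is over the near lane behind the bridge.

>>> step_arm(
  commands=[
    [1,0.001,0,0.01,0,0,0.002],
    [1,0,0,0.012,0,0,0],
    [1,0,0,0.01,0,0,0],
    [1,0,0,0.006,0,0,0],
    [1,0,0,0,0,0,0],
    [1,0.003,0,0,0,0,0],
    [1,0,0,0.002,0,0,0],
    [1,0,0,0,0,0,0],
    [1,0,0,0,0,0,0],
  ],
)

```text
clock: 22.8
ee_pos: [562.7, 64.5, 20.0]
tcp_rot: [-0.065, 0.998, 0.0, 0.0]
wrist_force: [-0.1, -0.9, -1.6]
width: 19.1
finger_force: 29.9
```

```bash
python3 -c "
from look import *
go(jig(17,-74,17),jy)"
```

```text
t 22.8 tcp [562.7  64.5  20. ] x [-0.991 -0.13  -0.001] y [-0.13   0.991 -0.   ] z [ 0.001  0.    -1.   ] w 19.1 F [-0.1 -0.9 -1.6] ff 29.9
turn 0.0013 tilt 0.03 shift m [ 0.0012 -0.0003  0.003 ] q7 1.35
```

>>> step_arm(
  commands=[
    [1,0.002,0,0.001,0,0,0],
    [1,0.004,0,0.002,0,0,0],
    [1,0.008,0,0,0,0,0],
    [1,0.009,0,0,0,0,0],
    [1,0.008,0,0,0,0,0],
    [1,0.006,0,0,0,0,0],
    [1,0.003,0,0,0,0,0],
    [1,0,0,0,0,0,0],
  ],
)

```text
clock: 23.47
ee_pos: [521.7, 59.0, 16.7]
tcp_rot: [-0.065, 0.998, -0.0, -0.0]
wrist_force: [-0.5, -0.5, -1.9]
width: 19.7
finger_force: 29.9
```

>>> step_arm(
  commands=[
    [1,0.002,0,0,0,0,0],
    [1,0.002,0,0,0,0,0],
    [1,0.001,0,0.0005,0,0,0],
    [1,0,0,0,0,0,0],
  ],
)

```text
clock: 23.8
ee_pos: [518.8, 58.8, 16.5]
tcp_rot: [-0.065, 0.998, 0.0, 0.001]
wrist_force: [2.1, -0.5, 0.1]
width: 19.9
finger_force: 30.8
```

```bash
python3 -c "
from look import *
go(jig(-25.5,-74,16),jy)"
```

```text
t 23.8 tcp [518.8  58.8  16.5] x [-0.992 -0.13  -0.002] y [-0.13   0.992  0.   ] z [ 0.002  0.    -1.   ] w 19.9 F [ 2.1 -0.5  0.1] ff 30.8
turn 0.0012 tilt 0.11 shift m [-0.0005 -0.0003  0.0005] q7 1.34
```

>>> step_arm(
  commands=[
    [1,0.0015,0,0,0,0,0],
    [1,0.001,0,0,0,0,0],
    [1,0,0,0,0,0,0],
    [1,0,0,0,0,0,0],
    [1,0,0,0,0,0,0],
  ],
)

```text
clock: 24.22
ee_pos: [518.7, 58.8, 16.8]
tcp_rot: [-0.065, 0.998, 0.001, 0.003]
wrist_force: [6.8, 0.5, -6.4]
width: 20.1
finger_force: 33.6
```

>>> step_arm(
  commands=[
    [1,-0.003,0,0.001,0,0,0],
    [1,0,0,0,0,0,0],
    [0.5,0,0,0,0,0,0],
    [0.3,0,0,0,0,0,0],
    [0.3,0,0,0,0,0,0],
    [0.3,0,0,-0.02,0,0,0],
    [0.3,0,0,-0.04,0,0,0],
    [0.3,0,0,-0.04,0,0,0],
    [0.3,0,0,0,0,0,0],
    [0.3,0,0,0,0,0,0],
  ],
)

```text
clock: 25.05
ee_pos: [519.3, 59.1, 117.5]
tcp_rot: [-0.065, 0.998, 0.0, 0.002]
wrist_force: [-0.7, 0.3, -0.2]
width: 32.2
finger_force: 0.0
```

```bash
python3 -c "
from look import *
go(jig(101,0,100),jy)
f=manip.grab_frame('scene')
C=cloud(f);c,s=np.cos(jy),np.sin(jy);Q=C[...,:2]-J;Q=np.stack([Q@[c,s],Q@[-s,c]],-1)
for y in(0,-75):
    k=(abs(Q[...,1]-y+2)<9)&(Q[...,0]>-50)&(Q[...,0]<75)&(C[...,2]>22)&(C[...,2]<33);print(y,k.sum(),'x',np.percentile(Q[...,0][k],[2,98]).round(1),'y',Q[...,1][k].mean().round(1),'z',C[...,2][k].mean().round(1))
cv2.imwrite('pics/k.png',cv2.resize(f['color'][170:275,230:370],(800,600),interpolation=cv2.INTER_CUBIC))"
```

```text
t 25.05 tcp [519.3  59.1 117.5] x [-0.991 -0.13  -0.004] y [-0.13   0.991 -0.   ] z [ 0.004  0.    -1.   ] w 32.2 F [-0.7  0.3 -0.2] ff 0.0
turn 0.0017 tilt 0.21 shift m [-0.1264  0.0734  0.018 ] q7 1.4
0 114 x [-48.2  26.1] y -2.9 z 26.0
-75 135 x [-48.4  27.9] y -77.4 z 26.3
```

View pics/k.png

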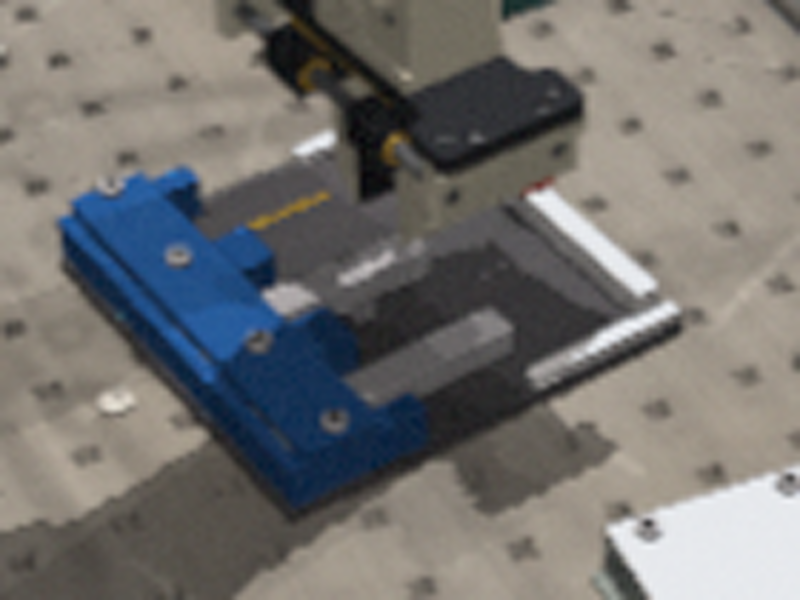

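Both arms are home, with tails at jig x≈27 and eyes under the bridge. Now I close the keeper.

>>> step_arm(
  commands=[
    [-0.3,-0.0315,0.0184,0,0,0,0.0017],
    [-0.3,-0.0315,0.0184,0,0,0,0],
    [-0.3,-0.0315,0.0184,0,0,0,0],
    [-0.3,-0.0315,0.0184,0,0,0,0],
    [-0.3,0,0,0,0,0,0],
    [-0.3,0,0,0,0,0,0],
    [-0.3,0,0,0,0,0,0],
  ],
)

```text
clock: 25.68
ee_pos: [631.3, 147.3, 112.6]
tcp_rot: [-0.065, 0.998, -0.001, -0.003]
wrist_force: [0.2, -0.2, -2.4]
width: 59.4
finger_force: 0.0
```

```bash
python3 -c "
from look import *
go([634,147.8,36.5],jy)"
```

```text
t 25.68 tcp [631.3 147.3 112.6] x [-0.992 -0.129  0.005] y [-0.129  0.992 -0.001] z [-0.005 -0.002 -1.   ] w 59.4 F [ 0.2 -0.2 -2.4] ff 0.0
turn 0.0003 tilt 0.32 shift m [-0.0031  0.0003  0.076 ] q7 1.28
```

>>> step_arm(
  commands=[
    [-0.3,-0.002,0,0.025,0,0,0],
    [-0.3,0,0,0.03,0,0,0],
    [-0.3,0,0,0.02,0,0,0],
    [-0.3,0,0,0,0,0,0],
    [-0.3,0,0,0,0,0,0],
  ],
)

```text
clock: 26.1
ee_pos: [633.3, 146.4, 38.7]
tcp_rot: [-0.064, 0.998, -0.001, -0.002]
wrist_force: [-0.4, -0.6, 0.1]
width: 59.9
finger_force: 0.0
```

>>> step_arm(
  commands=[
    [0,0,0,0,0,0,0],
    [1,0,0,0,0,0,0],
    [1,0,0,0,0,0,0],
    [1,0,0,0,0,0,0],
    [1,0,0,0,0,0,0],
    [1,0,0,0,0,0,0],
    [1,0,0,0,0,0,0],
    [1,0,0,0,0,0,0],
  ],
)

```text
clock: 26.77
ee_pos: [635.9, 148.0, 40.5]
tcp_rot: [-0.064, 0.998, -0.0, 0.0]
wrist_force: [-0.4, -0.4, 2.8]
width: 17.6
finger_force: 30.0
```

>>> step_arm(
  commands=[
    [1,0.005,0,0,0,0,0],
    [1,0.011,0,0,0,0,0],
    [1,0.013,0,0,0,0,0],
    [1,0.013,0,0,0,0,0],
    [1,0.011,0,0,0,0,0],
    [1,0.006,0,0,0,0,0],
    [1,0.002,0,0,0,0,0],
    [1,0.001,0,0,0,0,0],
    [1,0,0,0,0,0,0],
    [1,0,0,0,0,0,0],
  ],
)

```text
clock: 27.6
ee_pos: [576.4, 140.6, 40.5]
tcp_rot: [-0.064, 0.998, 0.001, 0.002]
wrist_force: [5.5, 1.0, -3.4]
width: 17.5
finger_force: 30.0
```

>>> step_arm(
  commands=[
    [1,-0.0015,0,0,0,0,0],
    [1,0,0,0,0,0,0],
    [0.3,0,0,0,0,0,0],
    [0,0,0,0,0,0,0],
    [-0.3,0,0,0,0,0,0],
    [-0.3,0,0,0,0,0,0],
    [-0.3,0,0,-0.03,0,0,0],
    [-0.3,0,0,-0.04,0,0,0],
    [-0.3,0,0,-0.04,0,0,0],
    [-0.3,0,0,-0.04,0,0,0],
  ],
)

```text
clock: 28.43
ee_pos: [574.8, 140.3, 191.3]
tcp_rot: [-0.065, 0.998, -0.0, -0.001]
wrist_force: [0.6, -0.7, -0.3]
width: 59.1
finger_force: 0.0
```

>>> step_arm(
  commands=[
    [-0.3,0,-0.04,-0.03,0,0,0],
    [-0.3,0,-0.04,0,0,0,0],
    [-0.3,0,-0.04,0,0,0,0],
    [-0.3,0,-0.04,0,0,0,0],
    [-0.3,0,-0.04,0,0,0,0],
    [-0.3,0,-0.04,0,0,0,0],
    [-0.3,0,-0.04,0,0,0,0],
    [-0.3,0,0,0,0,0,0],
    [-0.3,0,0,0,0,0,0],
  ],
)

```text
clock: 29.18
ee_pos: [610.0, -135.0, 214.6]
tcp_rot: [-0.061, 0.998, -0.001, -0.001]
wrist_force: [0.1, 1.7, -0.6]
width: 59.4
finger_force: 0.0
```

```bash
python3 -c "
from look import *
st()
f=manip.grab_frame('top')
h=cv2.cvtColor(f['color'],cv2.COLOR_BGR2HSV); H,S=h[...,0],h[...,1]
m=((H<8)|(H>172))&(S>130); m[:215]=0;m[250:]=0;m[:,:245]=0;m[:,280:]=0
r=rect(f,m,66);print(r[0],'expect shut (575.1,140.4)')
f=manip.grab_frame('scene')
C=cloud(f);c,s=np.cos(jy),np.sin(jy);Q=C[...,:2]-J;Q=np.stack([Q@[c,s],Q@[-s,c]],-1)
for y in(75,0,-75):
    k=(abs(Q[...,1]-y+2)<9)&(Q[...,0]>-50)&(Q[...,0]<75)&(C[...,2]>22)&(C[...,2]<35);print(y,k.sum(),'x',np.percentile(Q[...,0][k],[2,98]).round(1))
cv2.imwrite('pics/l.png',cv2.resize(f['color'][150:345,220:480],(800,600),interpolation=cv2.INTER_CUBIC))"
```

```text
t 29.18 tcp [ 610.  -135.   214.6] x [-0.993 -0.122  0.001] y [-0.122  0.993 -0.001] z [-0.001 -0.001 -1.   ] w 59.4 F [ 0.1  1.7 -0.6] ff 0.0
((576.1675415039062, 140.58114624023438), (22.430362701416016, 14.220458984375), 8.839832305908203) expect shut (575.1,140.4)
75 19 x [32.2 45. ]
0 131 x [-47.3  43.7]
-75 150 x [-46.5  43. ]
```

View pics/l.png

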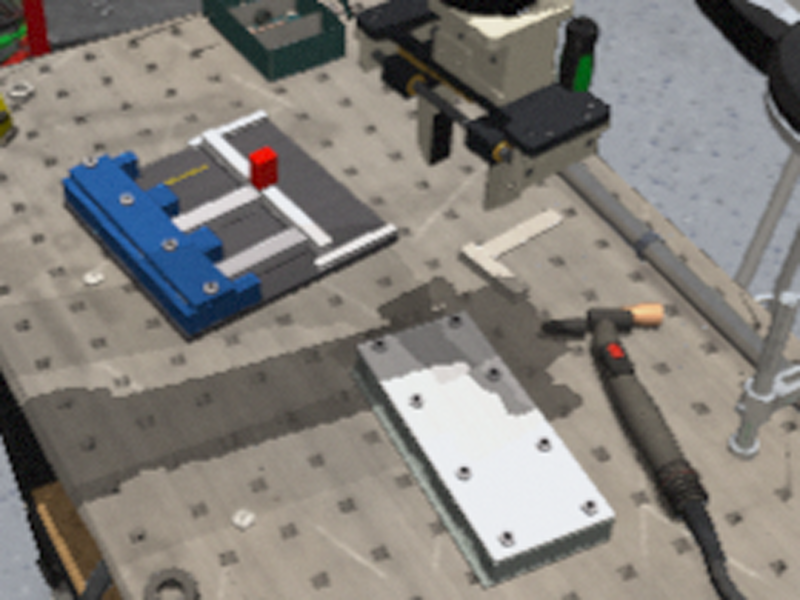

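The keeper is shut, with its handle at (263,168) back at its starting spot within about 1 mm. Both arms are behind it in their lanes at (215,208) and (262,252), the rack is empty and the robot is clear.

```bash
python3 -c "
from station import manip
print(manip.job_done())"
```

```text
the job is handed in; nothing more can be done
None
```

I handed the job in at about 29 s: the two link arms that were in the rack are home in the middle and near (y = -75) jig lanes, the keeper is within about 1 mm of shut, the tape, magnet and square were left alone, and no verdict came back.

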